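# Nest the V-block and hold a lens barrel pressed into it

### The arm

A 6-joint arm with a two-finger parallel gripper is mounted at the origin on a cart in front of the work surface, level with it; the furniture and walls round the work are solid. World frame = base frame: x ahead of the robot, y to its left, z up, the work surface at z = 0. Lengths are in m, angles in degrees, forces in N, time in s.
With the tool pointing down it reaches from about 0.35 to 0.875 m from the base axis. Payload 4.2 kg.
Tool frame: the origin (TCP) lies at the centre of the arm's flange, where the gripper is bolted on; the fingertips stand 182 mm ahead of it and the grasp point (between the pads) lies ctrl.grip_point_offset ahead of it (ctrl.grip_point_offset is the distance from the TCP to the grasp point, in m); z points along the fingers, y is the line along which they close (so a half turn about z gives the same grasp; the last joint's range is limited). The gripper opens to 87 mm and grips with 3 to 60 N. Pads are 19 mm wide; open, the fingers measure 117 mm over their backs; the gripper's body (75 mm by 190 mm) begins 51 mm behind the grasp point.
Start: joints at [85.921, 22.042, 0.453, 0, -68.411, -14.817], TCP at [0.202, 0.591, 0.405] pointing down, gripper open.
Joint ranges: [-179.83, 179.83], [-69.29, 118.12], [-61.27, 80.66], [-181.25, 117.63], [-171.15, -9.14], [-177.46, 177.46]. Speed limits (degrees/s): [159.86, 159.86, 180, 180, 180, 180].

### API

Orientations are given as a 3x3 rotation matrix whose columns are the frame's x, y, z axes.
In Python, from workcell import status, cams, workorder, ctrl gives the robot as it stands.
- The arm moves only by the tool apply_moves, never from a script. Its argument "plan" is a list that holds one entry, the list of rows, each a list of 7 numbers: the shift along the tool's x, y, z in mm, then the turn, a rotation vector about the tool's x, y, z in degrees, then the gripper's target within -1 to 1 (shut at 1, half-way at 0, fully open at -1). In form: [[[dx, dy, dz, rx, ry, rz, grip], ...]]. A call has exactly 10 rows; each row is the pose to reach, as a shift and turn from the pose commanded when the call began, along the tool's axes at that moment; what a row does not reach only later rows make up. A row lasts 1/10 s, in which the tool goes at most 50 mm and 8.59 degrees, less where a joint would pass 70% of its speed; a pose out of reach is approached as far as the arm can. A call with a gripper value outside its range is refused whole. The fingers move at their own pace and stop on an object; "squeeze" is the grip in N (left out, the last holds). Time passes only in rows, so rows that repeat a pose let the fingers close, or fill a call up. It gives the time, the measured TCP pose, the force, the opening and the grip force at its end, in the units of the state.
- status.state(): the state, without advancing time (a new reading comes with each control period).
- cams.get_image(name): name is "side" or "top" or "wrist"; returns a dict with "image" (384x512x3 uint8, red, green, blue), "depth" (384x512 float32, m along the optical axis (not along the pixel's ray), 0 where there is no reading), "fx", "fy", "cx", "cy" (pixels), "dist_coeffs" ([k1, k2, p1, p2, k3] as OpenCV has them; the pictures are not rectified), "cam_to_world" (4x4, takes a point from camera to world coordinates). Camera axes: x right, y down, z forward; pixel columns grow to the right and rows downward; lengths in m; the calibration is good to about 2 mm. A picture is of the moment at which its call begins.
- workorder.job_done(): hands the job in; it is judged then, once.
The state is a dict: "clock": time; "q": joint angles; "dq": joint speeds; "joint_torque": joint torques, N m; "eef_pos": TCP position; "orientation": TCP orientation; "ft_force": force on the tool from outside, world axes, zero at the start; "moment": the same for the moment, N m; "finger_gap": opening from 0.0 (shut) to 1.0 (fully open); "grip_force": force on a finger pad.
Only numpy, scipy, OpenCV 4.12 (cv2) and the standard library are available. Lean on these libraries where they do the work, as an engineer would, in place of code of your own. Each camera call takes 0.05 s, during which the arm holds its last target. There are 200 camera calls.

### The job

Get the long lens barrel ready for bonding: first put the loose V-block, V upward, down into the rectangular nest of the fixture plate and let go of it; then lay the longer of the two lens barrels lengthwise in the V, centred along the block. Finish while pressing the barrel down into the V with the gripper, so that it bears on both sloping faces: a steady push of about 10 N, never hard, kept up at the end without letting go. Leave the short barrel and the other things where they are.

Things in the scene. Friction and masses are not known exactly. Their poses are not given: they have to be found in the camera images.
- nest (a point): Centre of the nest floor (4 mm above the cart top) on the fixture, a fixed dark steel plate 112 x 72 mm; x along its long side, z up. Four L-shaped steel corner locators, 10 mm high (sloping lead-ins on them reach 16 mm), enclose 94 mm in x by 56 mm in y: 2 mm clearance on each side of the V-block. The middle 70 mm of each long side is open for fingers.
- vblock: Loose bright metal V-block, 0.4 kg, 90 (x) x 52 (y) x 52 mm high, on the cart, V up; origin at its centre. 90-degree V along x: 40 mm wide at the top, 20 mm deep. A cross slot in the middle (40 mm in x, through all y, 26 mm deep) gives fingers room round a barrel; the solid lower half below it can be gripped across y. A barrel seated in the V has its axis 27.2 mm above this origin.
- vblock_left: The sloping V face on the block's +y side (both ends), fixed to the V-block; origin at the middle of the face: y = +10 mm, z = +16 mm from the V-block's origin. Axes as the V-block.
- vblock_right: The sloping V face on the block's -y side (both ends), fixed to the V-block; origin y = -10 mm, z = +16 mm from the V-block's origin. Axes as the V-block.
- lens: Long lens barrel: plain steel cylinder, 30 mm diameter, 104 mm long, 0.12 kg, a lens at each end; origin at its centre, x along its axis. It lies on a fixed black rest, axis 29 mm above the cart top. The rest (90 x 44 mm) has two saddles with cheeks 23 mm high; between them the middle 36 mm is free for fingers (a spine 22 mm wide, 5 mm high lies below).
- short_barrel: Bystander: a barrel of the same 30 mm diameter but only 64 mm long, on another black rest of the same kind. Origin at its centre. Leave it there.
- marker: Bystander: black marker pen 138 mm long lying in the middle of the cart; origin at the centre of its underside.
- case: Bystander: low round case, 61 mm across, 24 mm high; origin at the centre of its underside.
- tips: Bystander: pipette-tip box 85 x 118 x 64 mm in the far right corner; origin at the centre of its underside.
- bottle: Bystander: white bottle with a blue cap, 48 mm across, 101 mm high, far right corner; origin at the centre of its underside.
- beaker: Bystander: small clear beaker, 55 mm across, 66 mm high, far right; origin at the centre of its underside.

How it is judged:
By the outcome, as a careful person would: the job done as asked, in the order asked, and still so for the second after the job is handed in, while the arm keeps its last pose, push and grip.
It also fails if it takes over 69 s, if anything falls off the work surface, if the arm or the gripper's body presses on something with over 40 N, if the wrist force passes 120 N, or if a joint passes its speed limit or range.

## Working session

There is one attempt and no reset: what is moved stays moved. The work goes in short steps, Python scripts to look and compute and a tool call to move; the robot and the scene stay as the last step left them, time stands still between calls to the robot, and variables do not carry over. Pictures are saved under pics/ and viewed, at most 10 in all, crops included, and the job is handed in when it is done.

Besides the shell and the picture viewer there is one more tool, called after ">>>" by a JSON object that holds its "op" and its "data", one argument or row to a line. apply_moves: Moves the arm, as the interface text tells. Its arguments: {"type":"object","properties":{"plan":{"type":"array"},"squeeze":{"type":"number"}},"required":["plan"]}

```bash
ls; mkdir -p pics; python3 - <<'E'
from workcell import status,cams,workorder,ctrl
import cv2,numpy as np
s=status.state();print({k:np.round(v,3).tolist() for k,v in s.items()}, ctrl.grip_point_offset)
for n in("top","side"):
    d=cams.get_image(n);cv2.imwrite(f"pics/{n}0.png",d["image"][...,::-1]);np.savez(f"{n}0.npz",**d)
    print(n,d["fx"],d["fy"],d["cx"],d["cy"],d["dist_coeffs"],np.round(d["cam_to_world"],3).tolist())
E
```

```text
pics
{'clock': 0.0, 'q': [85.923, 22.091, 0.38, -0.032, -68.411, -14.817], 'dq': [-0.048, -0.058, -0.058, 0.019, -0.102, 0.091], 'joint_torque': [0.001, -39.067, 18.74, 4.22, 0.011, -0.0], 'eef_pos': [0.202, 0.591, 0.404], 'orientation': [[0.946, -0.324, -0.001], [-0.324, -0.946, -0.002], [0.0, 0.002, -1.0]], 'ft_force': [0.678, -0.316, 0.141], 'moment': [-0.041, 0.028, -0.057], 'grip_force': 0.0, 'finger_gap': 1.004} 0.1635
top 383.60860492640484 383.60860492640484 256.4267733394351 189.61144900782926 [-0.0696992  0.         0.         0.         0.       ] [[0.024, -0.993, 0.115, 0.461], [-1.0, -0.024, -0.003, -0.043], [0.005, -0.115, -0.993, 0.962], [0.0, 0.0, 0.0, 1.0]]
side 406.61703925721275 406.61703925721275 257.013488087659 190.46296109846648 [-0.04892539  0.          0.          0.          0.        ] [[-0.816, -0.259, 0.517, 0.117], [-0.578, 0.401, -0.711, 0.571], [-0.023, -0.879, -0.477, 0.472], [0.0, 0.0, 0.0, 1.0]]
```

View pics/top0.png

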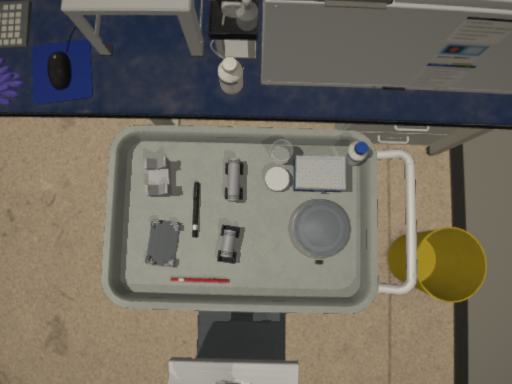

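View pics/side0.png

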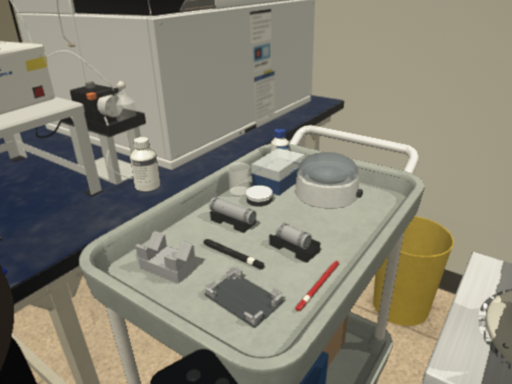

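The top view shows the V-block near (158,177), the nest near (163,243), the long barrel near (234,180) and the short one near (228,243). Next I'll get rough world poses from depth.

```bash
cat > h.py <<'E'
import numpy as np,cv2
def cloud(d):
    K=np.array([[d["fx"],0,d["cx"]],[0,d["fy"],d["cy"]],[0,0,1]],float)
    h,w=d["depth"].shape; u,v=np.meshgrid(np.arange(w),np.arange(h))
    p=cv2.undistortPoints(np.stack([u,v],-1).reshape(-1,1,2).astype(np.float64),K,np.array(d["dist_coeffs"],float)).reshape(h,w,2)
    z=d["depth"].astype(float); P=np.stack([p[...,0]*z,p[...,1]*z,z],-1)
    T=np.array(d["cam_to_world"]); W=P@T[:3,:3].T+T[:3,3]; W[z==0]=np.nan
    return W
def rect(xy):
    c,s,a=cv2.minAreaRect((xy*1000).astype(np.float32)); 
    if s[0]<s[1]: a+=90; s=s[::-1]
    return np.round(c,1),np.round(s,1),round((a+90)%180-90,1)
E
python3 - <<'E'
from h import *
d=np.load("top0.npz");W=cloud(d)
for n,(u0,u1,v0,v1),zl in [("vb",(138,180,150,205),(.02,.08)),("nest",(138,190,212,275),(.002,.03)),("lens",(215,255,150,210),(.03,.06)),("short",(208,250,220,268),(.03,.06)),("marker",(188,204,175,242),(.004,.03))]:
    P=W[v0:v1,u0:u1].reshape(-1,3);P=P[(P[:,2]>zl[0])&(P[:,2]<zl[1])]
    print(n,len(P),rect(P[:,:2]),np.round(P.mean(0),4),np.round(np.percentile(P[:,2],[5,50,95,100]),4))
print(np.nanmedian(W[200:230,250:270,2]))
E
```

```text
vb 838 (array([596. , 197.7]), array([91.4, 51.1]), 6.0) [0.5953 0.1971 0.0362] [0.0236 0.0347 0.0524 0.0556]
nest 1369 (array([433.6, 182.1]), array([153.6, 128.2]), 2.0) [0.4324 0.1841 0.0058] [0.0022 0.0041 0.018  0.0226]
lens 514 (array([592.4,  11.7]), array([103.9,  29.3]), 1.2) [0.5917 0.0107 0.0405] [0.0336 0.0413 0.0451 0.0466]
short 335 (array([437.8,  19.9]), array([65.2, 29.3]), -6.3) [0.4378 0.0193 0.0405] [0.0336 0.0412 0.0452 0.0469]
marker 307 (array([520.1,  99.5]), array([140.5,  25.2]), 0.3) [0.5186 0.1044 0.0121] [0.0074 0.012  0.0163 0.0178]
-0.0002849139836377246
```

```bash
cat >> h.py <<'E'
def go(x,y,zgrip,yaw):
    "tool shift (mm) and rz (deg) to bring the grasp point to x,y,z (m) pointing down with tool x at yaw (deg)"
    from workcell import status,ctrl
    from scipy.spatial.transform import Rotation as R
    s=status.state();T=np.array(s["orientation"]);p=np.array(s["eef_pos"])
    a=np.radians(yaw);G=np.array([[np.cos(a),np.sin(a),0],[np.sin(a),-np.cos(a),0],[0,0,-1.]])
    t=np.array([x,y,zgrip+ctrl.grip_point_offset])
    print("shift",np.round(T.T@(t-p)*1000,1),"rot",np.round(R.from_matrix(T.T@G).as_rotvec(degrees=True),2),"clock",s["clock"],"F",np.round(s["ft_force"],1),"gap",round(s["finger_gap"],3),"grip",round(s["grip_force"],1))
E
python3 -c "
from h import *;go(.50,.22,.24,6)"
```

```text
shift [401.9 254.7   0.8] rot [ 1.200e-01  2.000e-02 -2.491e+01] clock 0.1 F [0.3 0.8 0.7] gap 0.998 grip 0.0
```

>>> {"op": "apply_moves", "data": {
  "plan": [
    [[20, 13, 0, 0, 0, -1.2, -1], [60, 38, 0, 0, 0, -3.7, -1], [100, 63, 0, 0, 0, -6.2, -1], [140, 89, 0, 0, 0, -8.7, -1], [180, 114, 0, 0, 0, -11, -1], [220, 140, 0, 0, 0, -14, -1], [260, 165, 0, 0, 0, -16, -1], [300, 190, 0, 0, 0, -18.7, -1], [340, 215, 0, 0, 0, -21, -1], [370, 235, 0, 0, 0, -23, -1]]
  ]
}}

```text
clock: 1.1
eef_pos: [0.4774, 0.247, 0.4044]
orientation: [[0.997, 0.072, -0.001], [0.072, -0.997, -0.0], [-0.001, 0.0, -1.0]]
ft_force: [0.5, -0.1, 0.2]
finger_gap: 1.0
grip_force: 0.0
```

>>> {"op": "apply_moves", "data": {
  "plan": [
    [[15, 10, 0, 0, 0, -1, -1], [30, 20, 0, 0, 0, -2, -1], [30, 20, 0, 0, 0, -2, -1], [30, 20, 0, 0, 0, -2, -1], [30, 20, 0, 0, 0, -2, -1], [30, 20, 0, 0, 0, -2, -1], [30, 20, 0, 0, 0, -2, -1], [30, 20, 0, 0, 0, -2, -1], [30, 20, 0, 0, 0, -2, -1], [30, 20, 0, 0, 0, -2, -1]]
  ]
}}

```text
clock: 2.1
eef_pos: [0.5076, 0.2314, 0.4048]
orientation: [[0.994, 0.107, 0.0], [0.107, -0.994, 0.0], [0.0, -0.0, -1.0]]
ft_force: [-0.4, -1.0, -0.1]
finger_gap: 0.994
grip_force: 0.0
```

```bash
python3 - <<'E'
from h import *
from workcell import cams
go(.596,.198,.1,6)
d=cams.get_image("wrist");cv2.imwrite("pics/w1.png",d["image"][...,::-1]);np.savez("w1.npz",**d)
print(d["fx"],np.round(d["cam_to_world"],3).tolist())
E
```

```text
shift [ 84.3  42.7 141.3] rot [-0.   -0.    0.12] clock 2.1 F [-0.4 -1.  -0.1] gap 0.994 grip 0.0
289.24764109325616 [[0.106, -0.949, -0.296, 0.589], [-0.994, -0.101, -0.032, 0.24], [0.0, 0.297, -0.955, 0.385], [0.0, 0.0, 0.0, 1.0]]
```

View pics/w1.png

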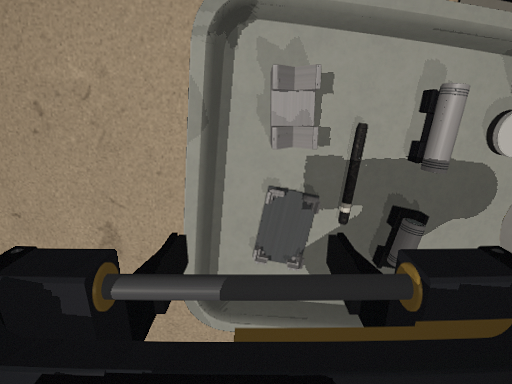

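The wrist view shows the V-block at (295,107), the nest at (287,227) and the long barrel at (445,127). I'll measure them from this closer depth.

```bash
python3 - <<'E'
from h import *
for f in("w1","top0","side0"):
    W=cloud(np.load(f+".npz")).reshape(-1,3);W=W[np.isfinite(W).all(1)]
    box=lambda c,r,zl:W[(np.hypot(W[:,0]-c[0],W[:,1]-c[1])<r)&(W[:,2]>zl[0])&(W[:,2]<zl[1])]
    fl=box((.5,.15),.03,(-.02,.02)); print(f,"floor",np.round(np.median(fl[:,2])*1000,1))
    for n,c,r,zl in [("vb",(.596,.198),.07,(.015,.08)),("vbtop",(.596,.198),.07,(.046,.08)),("lens",(.592,.011),.065,(.032,.06)),("nest>2.5",(.435,.185),.075,(.0025,.03)),("nest>8",(.435,.185),.075,(.008,.03))]:
        P=box(c,r,zl); 
        if len(P)>20: print(" ",n,len(P),*rect(P[:,:2]),np.round(np.percentile(P[:,2],[50,95]),4))
    P=box((.435,.185),.075,(.008,.03))
    _,l,c=cv2.kmeans((P*1000).astype(np.float32),4,None,(3,50,.1),10,2) ;print(np.round(c,1).tolist(),c.mean(0))
E
```

```text
w1 floor 0.8
  vb 3881 [595.8 198. ] [90.5 52.7] 6.3 [0.0364 0.0527]
  vbtop 1094 [595.8 198. ] [90.6 52.6] 6.1 [0.0514 0.0534]
  lens 2200 [593.1  13. ] [104.  29.] 0.6 [0.0421 0.0448]
  nest>2.5 3862 [445.2 200.9] [130.2 107.6] -6.2 [0.0044 0.0189]
  nest>8 646 [434.3 184.6] [111.7  73.4] -5.9 [0.0172 0.0202]
[[385.79998779296875, 162.8000030517578, 15.800000190734863], [484.79998779296875, 207.89999389648438, 17.5], [478.70001220703125, 152.6999969482422, 16.799999237060547], [391.1000061035156, 216.3000030517578, 16.399999618530273]] [435.09784  184.92654   16.635065]
top0 floor 0.2
  vb 857 [596.  197.7] [91.4 51.1] 6.0 [0.0344 0.0523]
  vbtop 216 [596. 198.] [91. 51.] 6.4 [0.0507 0.0537]
  lens 502 [592.4  11.7] [103.9  29.3] 1.2 [0.0414 0.0451]
  nest>2.5 1182 [437.2 187.1] [145.9 140.2] -64.0 [0.0045 0.0184]
  nest>8 199 [433.  184.3] [111.6  71.6] -6.4 [0.0167 0.021 ]
[[389.8999938964844, 215.8000030517578, 15.5], [480.70001220703125, 206.1999969482422, 15.800000190734863], [383.0, 162.60000610351562, 17.100000381469727], [477.20001220703125, 152.6999969482422, 16.5]] [432.684    184.34595   16.230183]
side0 floor 0.4
  vb 1632 [593.5 198.1] [92.3 54.7] 5.9 [0.0341 0.0516]
  vbtop 320 [594.  197.5] [91.7 53.9] 6.5 [0.0504 0.0528]
  lens 454 [589.5  14.7] [105.   28.2] 3.7 [0.0404 0.0442]
  nest>2.5 2299 [427.5 199.9] [125.8 103.4] -6.7 [0.0044 0.0186]
  nest>8 487 [432.4 183.3] [110.9  74.2] -5.2 [0.0153 0.0202]
[[480.6000061035156, 206.5, 15.0], [383.29998779296875, 163.39999389648438, 15.100000381469727], [474.79998779296875, 152.6999969482422, 15.0], [387.29998779296875, 217.89999389648438, 15.5]] [431.4804   185.14555   15.135559]
```

```bash
python3 - <<'E'
from h import *
for f in("w1","top0"):
    W=cloud(np.load(f+".npz")).reshape(-1,3);W=W[np.isfinite(W).all(1)]
    for y in np.arange(.22,.4,.02):
        P=W[(W[:,0]>.38)&(W[:,0]<.65)&(abs(W[:,1]-y)<.01)];P=P[P[:,2]<.3]
        if len(P): print(f,round(y,2),len(P),np.round(np.percentile(P[:,2],[10,99]),3))
go(.5958,.198,.1,6.2)
E
```

```text
w1 0.22 3230 [-0.     0.053]
w1 0.24 2967 [-0.001  0.002]
w1 0.26 2976 [-0.001  0.002]
w1 0.28 6223 [-0.     0.299]
w1 0.3 4582 [0.027 0.299]
w1 0.32 1548 [0.044 0.299]
top0 0.22 734 [-0.001  0.053]
top0 0.24 759 [-0.002  0.004]
top0 0.26 829 [-0.002  0.004]
top0 0.28 977 [-0.002  0.017]
top0 0.3 1453 [0.016 0.048]
top0 0.32 357 [0.043 0.049]
shift [ 84.1  42.6 141.3] rot [-0.   -0.   -0.09] clock 2.15 F [-0.1  0.7 -0.2] gap 1.004 grip 0.0
```

>>> {"op": "apply_moves", "data": {
  "plan": [
    [[15, 8, 15, 0, 0, 0, -1], [35, 18, 35, 0, 0, 0, -1], [55, 28, 60, 0, 0, 0, -1], [70, 36, 85, 0, 0, 0, -1], [80, 40.5, 110, 0, 0, 0, -1], [84, 42.6, 130, 0, 0, 0, -1], [84, 42.6, 141, 0, 0, 0, -1], [84, 42.6, 141, 0, 0, 0, -1], [84, 42.6, 141, 0, 0, 0, -1], [84, 42.6, 141, 0, 0, 0, -1]]
  ]
}}

```text
clock: 3.15
eef_pos: [0.5959, 0.1984, 0.2654]
orientation: [[0.994, 0.107, 0.003], [0.107, -0.994, 0.001], [0.003, -0.001, -1.0]]
ft_force: [0.1, 0.7, 0.5]
finger_gap: 1.0
grip_force: 0.0
```

```bash
python3 - <<'E'
from h import *
from workcell import cams
go(.5958,.198,.021,6.2)
d=cams.get_image("wrist");np.savez("w2.npz",**d)
W=cloud(d).reshape(-1,3);W=W[np.isfinite(W).all(1)]
P=W[(np.hypot(W[:,0]-.596,W[:,1]-.198)<.07)&(W[:,2]>.046)&(W[:,2]<.07)];print(rect(P[:,:2]),np.percentile(P[:,2],90))
E
```

```text
shift [-0.4  0.5 80.9] rot [-0.06 -0.15 -0.05] clock 3.15 F [0.1 0.7 0.5] gap 1.0 grip 0.0
(array([598.5, 198.6]), array([85. , 52.4]), 6.3) 0.05274098195786413
```

>>> {"op": "apply_moves", "data": {
  "plan": [
    [[0, 0, 10, 0, 0, 0, -1], [0, 0, 25, 0, 0, 0, -1], [0, 0, 40, 0, 0, 0, -1], [0, 0, 55, 0, 0, 0, -1], [0, 0, 66, 0, 0, 0, -1], [0, 0, 73, 0, 0, 0, -1], [0, 0, 77, 0, 0, 0, -1], [0, 0, 79, 0, 0, 0, -1], [0, 0, 79, 0, 0, 0, -1], [0, 0, 79, 0, 0, 0, -1]]
  ]
}}

```text
clock: 4.2
eef_pos: [0.5959, 0.1981, 0.1853]
orientation: [[0.994, 0.106, 0.001], [0.106, -0.994, 0.001], [0.001, -0.0, -1.0]]
ft_force: [-0.4, 0.9, -0.7]
finger_gap: 0.998
grip_force: 0.0
```

>>> {"op": "apply_moves", "data": {
  "plan": [
    [[0, 0, 0, 0, 0, 0, 1], [0, 0, 0, 0, 0, 0, 1], [0, 0, 0, 0, 0, 0, 1], [0, 0, 0, 0, 0, 0, 1], [0, 0, 0, 0, 0, 0, 1], [0, 0, 0, 0, 0, 0, 1], [0, 0, 0, 0, 0, 0, 1], [0, 0, 0, 0, 0, 0, 1], [0, 0, 0, 0, 0, 0, 1], [0, 0, 0, 0, 0, 0, 1]]
  ],
  "squeeze": 30
}}

```text
clock: 5.2
eef_pos: [0.5957, 0.198, 0.1848]
orientation: [[0.994, 0.106, 0.0], [0.106, -0.994, 0.0], [0.0, -0.0, -1.0]]
ft_force: [1.0, 0.2, -0.1]
finger_gap: 0.59
grip_force: 30.0
```

>>> {"op": "apply_moves", "data": {
  "plan": [
    [[0, 0, -4, 0, 0, 0, 1], [0, 0, -12, 0, 0, 0, 1], [0, 0, -20, 0, 0, 0, 1], [0, 0, -30, 0, 0, 0, 1], [0, 0, -40, 0, 0, 0, 1], [0, 0, -50, 0, 0, 0, 1], [0, 0, -60, 0, 0, 0, 1], [0, 0, -66, 0, 0, 0, 1], [0, 0, -70, 0, 0, 0, 1], [0, 0, -70, 0, 0, 0, 1]]
  ]
}}

```text
clock: 6.2
eef_pos: [0.5958, 0.198, 0.2554]
orientation: [[0.994, 0.106, 0.001], [0.106, -0.994, 0.001], [0.001, -0.0, -1.0]]
ft_force: [0.2, 0.7, -3.7]
finger_gap: 0.596
grip_force: 30.0
```

```bash
python3 - <<'E'
from h import *
go(.434,.1845,.091,-6)
E
```

```text
shift [-162.3   -3.8    0.8] rot [-0.03 -0.05 12.11] clock 6.2 F [ 0.2  0.7 -3.7] gap 0.596 grip 30.0
```

>>> {"op": "apply_moves", "data": {
  "plan": [
    [[-8, 0, 0, 0, 0, 1, 1], [-25, -1, 0, 0, 0, 2, 1], [-45, -1, 0, 0, 0, 3.5, 1], [-68, -1.5, 0, 0, 0, 5, 1], [-92, -2, 0, 0, 0, 7, 1], [-115, -3, 0, 0, 0, 8.5, 1], [-135, -3.5, 0, 0, 0, 10, 1], [-150, -3.8, 0, 0, 0, 11, 1], [-159, -3.8, 0, 0, 0, 12, 1], [-162.3, -3.8, 0, 0, 0, 12.1, 1]]
  ]
}}

```text
clock: 7.2
eef_pos: [0.433, 0.1842, 0.2547]
orientation: [[0.995, -0.104, -0.001], [-0.104, -0.995, -0.0], [-0.001, 0.001, -1.0]]
ft_force: [-0.3, 0.2, -4.2]
finger_gap: 0.591
grip_force: 30.0
```

>>> {"op": "apply_moves", "data": {
  "plan": [
    [[0, 0, 5, 0, 0, 0, 1], [0, 0, 10, 0, 0, 0, 1], [0, 0, 15, 0, 0, 0, 1], [0, 0, 20, 0, 0, 0, 1], [0, 0, 25, 0, 0, 0, 1], [0, 0, 30, 0, 0, 0, 1], [0, 0, 35, 0, 0, 0, 1], [0, 0, 38, 0, 0, 0, 1], [0, 0, 40, 0, 0, 0, 1], [0, 0, 40, 0, 0, 0, 1]]
  ]
}}

```text
clock: 8.2
eef_pos: [0.4339, 0.1844, 0.2145]
orientation: [[0.995, -0.104, -0.0], [-0.104, -0.995, -0.0], [-0.0, 0.0, -1.0]]
ft_force: [0.2, 1.2, -3.7]
finger_gap: 0.594
grip_force: 30.0
```

```bash
python3 - <<'E'
from h import *
from workcell import cams
go(.434,.1845,.0253,-6)
for n in("wrist","side","top"):
    d=cams.get_image(n);np.savez(n+"3.npz",**d)
    W=cloud(d).reshape(-1,3);W=W[np.isfinite(W).all(1)]
    r=np.hypot(W[:,0]-.434,W[:,1]-.1845)
    P=W[(r<.065)&(W[:,2]>.076)&(W[:,2]<.09)]
    Q=W[(r<.075)&(W[:,2]>.008)&(W[:,2]<.024)]
    if len(P)>10: print(n,len(P),rect(P[:,:2]),np.percentile(P[:,2],[50,95]))
    if len(Q)>10: print("  nest",rect(Q[:,:2]))
    if n!="top":
        im=cv2.resize(d["image"][...,::-1],None,fx=1.5,fy=1.5);cv2.imwrite(f"pics/{n}3.png",im)
E
```

```text
shift [ 0.1 -0.1 25.7] rot [0.02 0.02 0.01] clock 8.2 F [ 0.2  1.2 -3.7] gap 0.594 grip 30.0
wrist 4344 (array([445.8, 182.9]), array([79.5, 68. ]), 84.3) [0.08110121 0.08338569]
  nest (array([436.2, 183.8]), array([106.4,  72.8]), -5.9)
side 346 (array([413.8, 182.1]), array([76.5, 63.7]), -71.5) [0.08069584 0.08602121]
  nest (array([432. , 184.7]), array([109.2,  71.3]), -5.1)
top 70 (array([434.5, 185.6]), array([90. , 51.1]), -8.3) [0.08021396 0.08333847]
  nest (array([432.7, 184.3]), array([111.7,  71.9]), -5.8)
```

View pics/side3.png

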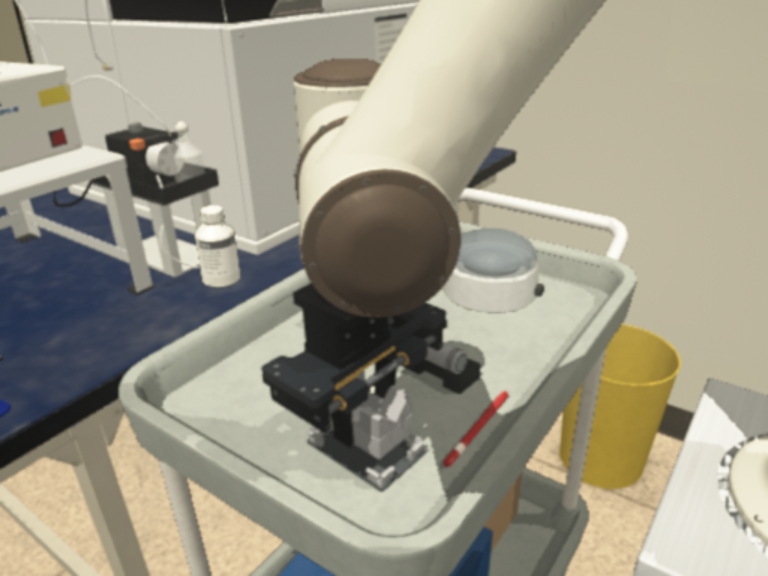

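>>> {"op": "apply_moves", "data": {
  "plan": [
    [[-0.5, 0, 2, 0, 0, 0, 1], [-0.5, 0, 5, 0, 0, 0, 1], [-0.5, 0, 8, 0, 0, 0, 1], [-0.5, 0, 10, 0, 0, 0, 1], [-0.5, 0, 12, 0, 0, 0, 1], [-0.5, 0, 14, 0, 0, 0, 1], [-0.5, 0, 16, 0, 0, 0, 1], [-0.5, 0, 18, 0, 0, 0, 1], [-0.5, 0, 19, 0, 0, 0, 1], [-0.5, 0, 20, 0, 0, 0, 1]]
  ]
}}

```text
clock: 9.35
eef_pos: [0.4335, 0.1845, 0.1947]
orientation: [[0.995, -0.104, -0.0], [-0.104, -0.995, -0.0], [-0.0, 0.0, -1.0]]
ft_force: [0.0, -0.3, -3.8]
finger_gap: 0.594
grip_force: 30.0
```

>>> {"op": "apply_moves", "data": {
  "plan": [
    [[0, 0, 1, 0, 0, 0, 1], [0, 0, 2, 0, 0, 0, 1], [0, 0, 3, 0, 0, 0, 1], [0, 0, 3.5, 0, 0, 0, 1], [0, 0, 4, 0, 0, 0, 1], [0, 0, 4.5, 0, 0, 0, 1], [0, 0, 5, 0, 0, 0, 1], [0, 0, 5.5, 0, 0, 0, 1], [0, 0, 6, 0, 0, 0, 1], [0, 0, 6, 0, 0, 0, 1]]
  ]
}}

```text
clock: 10.35
eef_pos: [0.4335, 0.1845, 0.1888]
orientation: [[0.995, -0.104, 0.0], [-0.104, -0.995, 0.0], [0.0, -0.0, -1.0]]
ft_force: [-0.1, -0.3, -4.4]
finger_gap: 0.592
grip_force: 30.0
```

>>> {"op": "apply_moves", "data": {
  "plan": [
    [[0, 0, 0.3, 0, 0, 0, 1], [0, 0, 0.6, 0, 0, 0, 1], [0, 0, 0.8, 0, 0, 0, 1], [0, 0, 0.8, 0, 0, 0, 1], [0, 0, 0.8, 0, 0, 0, 1], [0, 0, 0.8, 0, 0, 0, 1], [0, 0, 0.8, 0, 0, 0, 1], [0, 0, 0.8, 0, 0, 0, 1], [0, 0, 0.8, 0, 0, 0, 1], [0, 0, 0.8, 0, 0, 0, 1]]
  ]
}}

```text
clock: 11.35
eef_pos: [0.4335, 0.1845, 0.1887]
orientation: [[0.995, -0.104, 0.0], [-0.104, -0.995, 0.0], [0.0, -0.0, -1.0]]
ft_force: [-2.0, -1.0, 4.2]
finger_gap: 0.595
grip_force: 30.0
```

>>> {"op": "apply_moves", "data": {
  "plan": [
    [[0, 0, 0, 0, 0, 0, -1], [0, 0, 0, 0, 0, 0, -1], [0, 0, 0, 0, 0, 0, -1], [0, 0, 0, 0, 0, 0, -1], [0, 0, 0, 0, 0, 0, -1], [0, 0, 0, 0, 0, 0, -1], [0, 0, 0, 0, 0, 0, -1], [0, 0, 0, 0, 0, 0, -1], [0, 0, -1, 0, 0, 0, -1], [0, 0, -3, 0, 0, 0, -1]]
  ]
}}

```text
clock: 12.35
eef_pos: [0.4334, 0.1845, 0.1909]
orientation: [[0.995, -0.104, -0.0], [-0.104, -0.995, -0.0], [-0.0, 0.0, -1.0]]
ft_force: [-0.1, 0.0, -0.4]
finger_gap: 0.999
grip_force: 0.0
```

>>> {"op": "apply_moves", "data": {
  "plan": [
    [[0, 0, -10, 0, 0, 0, -1], [0, 0, -25, 0, 0, 0, -1], [0, 0, -45, 0, 0, 0, -1], [0, 0, -70, 0, 0, 0, -1], [0, 0, -95, 0, 0, 0, -1], [0, 0, -115, 0, 0, 0, -1], [0, 0, -130, 0, 0, 0, -1], [0, 0, -140, 0, 0, 0, -1], [0, 0, -145, 0, 0, 0, -1], [0, 0, -145, 0, 0, 0, -1]]
  ]
}}

```text
clock: 13.35
eef_pos: [0.4334, 0.1845, 0.3365]
orientation: [[0.995, -0.104, 0.001], [-0.104, -0.995, 0.001], [0.001, -0.001, -1.0]]
ft_force: [-0.0, 1.1, -0.3]
finger_gap: 1.002
grip_force: 0.0
```

```bash
python3 - <<'E'
from h import *
go(.5925,.0125,.12,.9)
E
```

```text
shift [176.1 154.4  53. ] rot [-0.04 -0.04 -6.89] clock 13.35 F [-0.   1.1 -0.3] gap 1.002 grip 0.0
```

>>> {"op": "apply_moves", "data": {
  "plan": [
    [[8, 7, 0, 0, 0, 0, -1], [26, 23, 2, 0, 0, -1, -1], [52, 46, 5, 0, 0, -2, -1], [80, 70, 8, 0, 0, -3, -1], [108, 95, 11, 0, 0, -4, -1], [134, 118, 14, 0, 0, -5.5, -1], [156, 137, 17, 0, 0, -6.5, -1], [170, 149, 20, 0, 0, -6.9, -1], [176, 154.4, 20, 0, 0, -6.9, -1], [176, 154.4, 20, 0, 0, -6.9, -1]]
  ]
}}

```text
clock: 14.35
eef_pos: [0.5927, 0.0115, 0.3147]
orientation: [[1.0, 0.014, -0.002], [0.014, -1.0, -0.001], [-0.002, 0.001, -1.0]]
ft_force: [-0.8, -0.3, 0.8]
finger_gap: 0.997
grip_force: 0.0
```

```bash
python3 - <<'E'
from h import *
from workcell import cams
go(.5925,.0125,.033,.9)
for n in("wrist","top","side"):
    d=cams.get_image(n);np.savez(n+"4.npz",**d)
    W=cloud(d).reshape(-1,3);W=W[np.isfinite(W).all(1)]
    box=lambda c,r,zl:W[(np.hypot(W[:,0]-c[0],W[:,1]-c[1])<r)&(W[:,2]>zl[0])&(W[:,2]<zl[1])]
    for m,c,r,zl in[("lens",(.592,.0125),.065,(.031,.06)),("vb",(.4335,.1845),.07,(.03,.07)),("vbtop",(.4335,.1845),.07,(.051,.07)),("nest",(.4335,.1845),.075,(.008,.024))]:
        P=box(c,r,zl)
        if len(P)>20: print(n,m,len(P),*rect(P[:,:2]),np.percentile(P[:,2],[50,95]).round(4))
    if n=="top": cv2.imwrite("pics/top4.png",cv2.resize(d["image"][120:300,100:300,::-1],None,fx=3,fy=3,interpolation=2))
E
```

```text
shift [  0.   -1.1 118.2] rot [ 0.03  0.13 -0.11] clock 14.35 F [-0.8 -0.3  0.8] gap 0.997 grip 0.0
wrist lens 3323 [593.4  11.4] [104.   29.4] 0.4 [0.0421 0.0445]
top lens 209 [566.8  11.1] [52.3 29.3] 1.5 [0.0411 0.0448]
top vb 683 [432.3 184.2] [90.6 53.2] -5.3 [0.0437 0.0567]
top vbtop 199 [432.  184.2] [90.1 53. ] -5.5 [0.0546 0.0579]
top nest 193 [432.8 184.2] [111.5  71.2] -5.8 [0.0173 0.022 ]
side lens 477 [589.8  14.2] [105.3  28.2] 3.2 [0.0401 0.044 ]
side vb 1507 [431.2 184.2] [91.3 53.8] -6.1 [0.0432 0.056 ]
side vbtop 366 [431.  184.3] [90.9 53.8] -6.1 [0.055  0.0568]
side nest 725 [432.5 184. ] [111.4  73.4] -5.7 [0.0167 0.023 ]
```

View pics/top4.png

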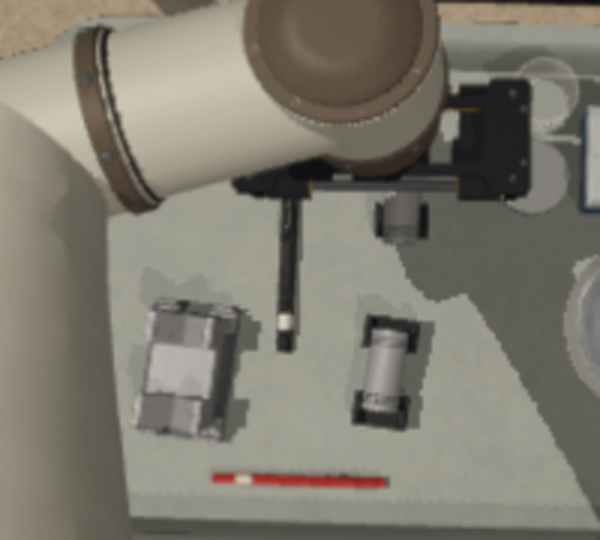

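The block sits flat and level in the nest at crop (185,370), with its top at about 56 mm. Now the long barrel.

>>> {"op": "apply_moves", "data": {
  "plan": [
    [[0, -0.5, 10, 0, 0, 0, -1], [0.3, -0.5, 30, 0, 0, 0, -1], [0.3, -0.5, 50, 0, 0, 0, -1], [0.3, -0.5, 70, 0, 0, 0, -1], [0.3, -0.5, 88, 0, 0, 0, -1], [0.3, -0.5, 102, 0, 0, 0, -1], [0.3, -0.5, 111, 0, 0, 0, -1], [0.3, -0.5, 116, 0, 0, 0, -1], [0.3, -0.5, 119, 0, 0, 0, -1], [0.3, -0.5, 119, 0, 0, 0, -1]]
  ]
}}

```text
clock: 15.5
eef_pos: [0.5927, 0.0132, 0.197]
orientation: [[1.0, 0.016, 0.0], [0.016, -1.0, 0.0], [0.0, -0.0, -1.0]]
ft_force: [0.9, -0.3, 0.7]
finger_gap: 1.0
grip_force: 0.0
```

```bash
python3 - <<'E'
from h import *
go(.593,.012,.030,.6)
E
```

```text
shift [0.3 1.2 3.5] rot [-0.   -0.01  0.32] clock 15.5 F [ 0.9 -0.3  0.7] gap 1.0 grip 0.0
```

>>> {"op": "apply_moves", "data": {
  "plan": [
    [[0.3, 1, 2, 0, 0, 0.3, -1], [0.3, 1, 3.5, 0, 0, 0.3, -1], [0.3, 1, 3.5, 0, 0, 0.3, -1], [0.3, 1, 3.5, 0, 0, 0.3, 1], [0.3, 1, 3.5, 0, 0, 0.3, 1], [0.3, 1, 3.5, 0, 0, 0.3, 1], [0.3, 1, 3.5, 0, 0, 0.3, 1], [0.3, 1, 3.5, 0, 0, 0.3, 1], [0.3, 1, 3.5, 0, 0, 0.3, 1], [0.3, 1, 3.5, 0, 0, 0.3, 1]]
  ],
  "squeeze": 25
}}

```text
clock: 16.5
eef_pos: [0.593, 0.0121, 0.1934]
orientation: [[1.0, 0.011, -0.0], [0.011, -1.0, 0.0], [-0.0, -0.0, -1.0]]
ft_force: [0.2, -0.1, 0.4]
finger_gap: 0.445
grip_force: 0.0
```

>>> {"op": "apply_moves", "data": {
  "plan": [
    [[0, 0, 0, 0, 0, 0, 1], [0, 0, 0, 0, 0, 0, 1], [0, 0, 0, 0, 0, 0, 1], [0, 0, 0, 0, 0, 0, 1], [0, 0, 0, 0, 0, 0, 1], [0, 0, 0, 0, 0, 0, 1], [0, 0, 0, 0, 0, 0, 1], [0, 0, 0, 0, 0, 0, 1], [0, 0, 0, 0, 0, 0, 1], [0, 0, 0, 0, 0, 0, 1]]
  ]
}}

```text
clock: 17.5
eef_pos: [0.593, 0.0121, 0.1934]
orientation: [[1.0, 0.011, -0.0], [0.011, -1.0, -0.0], [-0.0, 0.0, -1.0]]
ft_force: [0.3, -0.2, 0.7]
finger_gap: 0.34
grip_force: 25.0
```

>>> {"op": "apply_moves", "data": {
  "plan": [
    [[0, 0, -4, 0, 0, 0, 1], [0, 0, -12, 0, 0, 0, 1], [0, 0, -24, 0, 0, 0, 1], [0, 0, -36, 0, 0, 0, 1], [0, 0, -48, 0, 0, 0, 1], [0, 0, -60, 0, 0, 0, 1], [0, 0, -72, 0, 0, 0, 1], [0, 0, -82, 0, 0, 0, 1], [0, 0, -88, 0, 0, 0, 1], [0, 0, -90, 0, 0, 0, 1]]
  ]
}}

```text
clock: 18.5
eef_pos: [0.5931, 0.0121, 0.2843]
orientation: [[1.0, 0.01, 0.001], [0.01, -1.0, 0.0], [0.001, -0.0, -1.0]]
ft_force: [-0.2, -1.2, -1.0]
finger_gap: 0.334
grip_force: 25.0
```

```bash
python3 - <<'E'
from h import *
from workcell import cams
go(.4335,.1844,.119,-6)
d=cams.get_image("wrist");np.savez("w5.npz",**d)
W=cloud(d).reshape(-1,3);W=W[np.isfinite(W).all(1)]
P=W[(abs(W[:,1]-.012)<.025)&(abs(W[:,0]-.593)<.08)&(W[:,2]>.122)&(W[:,2]<.138)];print(rect(P[:,:2]),len(P))
for q in (P[:,0]<.575),(P[:,0]>.61): print(q.sum(), P[q].mean(0) if q.any() else 0, P[q][:,2].max() if q.any() else 0)
print(P[:,0].min(),P[:,0].max())
E
```

```text
shift [-157.7 -174.     1.7] rot [-0.02 -0.07  6.6 ] clock 18.5 F [-0.2 -1.2 -1. ] gap 0.334 grip 25.0
(array([598.8,  11.9]), array([95.3, 49.9]), 0.5) 7661
1149 [0.56656106 0.01164275 0.13186268] 0.136380335717996
4127 [0.62957131 0.01256714 0.1320125 ] 0.13684434973530277
0.5509638148102115 0.6464075537519748
```

>>> {"op": "apply_moves", "data": {
  "plan": [
    [[-7, -8, 0, 0, 0, 0.2, 1], [-23, -25, 0, 0, 0, 1, 1], [-45, -50, 0, 0, 0, 2, 1], [-70, -77, 0, 0, 0, 3, 1], [-95, -105, 0, 0, 0, 4, 1], [-118, -130, 0, 0, 0, 5, 1], [-137, -151, 0, 0, 0, 5.8, 1], [-150, -165, 0, 0, 0, 6.4, 1], [-157, -172.5, 0, 0, 0, 6.6, 1], [-157.7, -174, 0, 0, 0, 6.6, 1]]
  ]
}}

```text
clock: 19.55
eef_pos: [0.4326, 0.185, 0.2832]
orientation: [[0.995, -0.103, -0.001], [-0.103, -0.995, -0.0], [-0.001, 0.001, -1.0]]
ft_force: [0.6, -0.4, -0.8]
finger_gap: 0.336
grip_force: 25.0
```

>>> {"op": "apply_moves", "data": {
  "plan": [
    [[0, 0, 3, 0, 0, 0, 1], [0, 0, 7, 0, 0, 0, 1], [0, 0, 12, 0, 0, 0, 1], [0, 0, 17, 0, 0, 0, 1], [0, 0, 22, 0, 0, 0, 1], [0, 0, 26, 0, 0, 0, 1], [0, 0, 29, 0, 0, 0, 1], [0, 0, 30, 0, 0, 0, 1], [0, 0, 30, 0, 0, 0, 1], [0, 0, 30, 0, 0, 0, 1]]
  ]
}}

```text
clock: 20.55
eef_pos: [0.4335, 0.1845, 0.2536]
orientation: [[0.995, -0.104, 0.0], [-0.104, -0.995, 0.0], [0.0, -0.0, -1.0]]
ft_force: [0.1, -1.2, -1.1]
finger_gap: 0.337
grip_force: 25.0
```

```bash
python3 - <<'E'
from h import *
from workcell import cams
go(.4335,.1844,.0572,-6)
c,s=np.cos(np.radians(-6)),np.sin(np.radians(-6))
for n in("side","wrist","top"):
    d=cams.get_image(n);np.savez(n+"6.npz",**d)
    W=cloud(d).reshape(-1,3);W=W[np.isfinite(W).all(1)]
    L=(W[:,:2]-[.4335,.1844])@np.array([[c,-s],[s,c]])*1000
    for m,y,zl in[("lens",12,(.08,.105)),("block",27,(.03,.06))]:
        q=(abs(L[:,1])<y)&(abs(L[:,0])<70)&(W[:,2]>zl[0])&(W[:,2]<zl[1])
        if q.sum()>30: print(n,m,q.sum(),np.percentile(L[q,0],[.5,1,99,99.5]).round(1),np.percentile(L[q,1],[1,99]).round(1))
    if n!="top": cv2.imwrite(f"pics/{n}6.png",cv2.resize(d["image"][192:,130:330,::-1] if n=="side" else d["image"][...,::-1],None,fx=3 if n=="side" else 1,fy=3 if n=="side" else 1,interpolation=2))
E
```

```text
shift [-0.   0.1 32.9] rot [-0.02 -0.02  0.01] clock 20.55 F [ 0.1 -1.2 -1.1] gap 0.337 grip 25.0
side lens 533 [-54.2 -54.   36.   37.8] [-10.8  11.8]
side block 1177 [-47.4 -47.1  41.8  42.4] [-24.6  26. ]
wrist lens 5996 [-34.1 -32.9  52.7  52.8] [-11.8  11.7]
wrist block 1367 [-7.3 -6.8 45.2 45.3] [-25.5  25.9]
top lens 115 [-51.5 -51.1  51.3  51.5] [-11.5  11.6]
top block 63 [-30.3 -30.1  44.2  44.2] [-25.8  25.2]
```

View pics/side6.png

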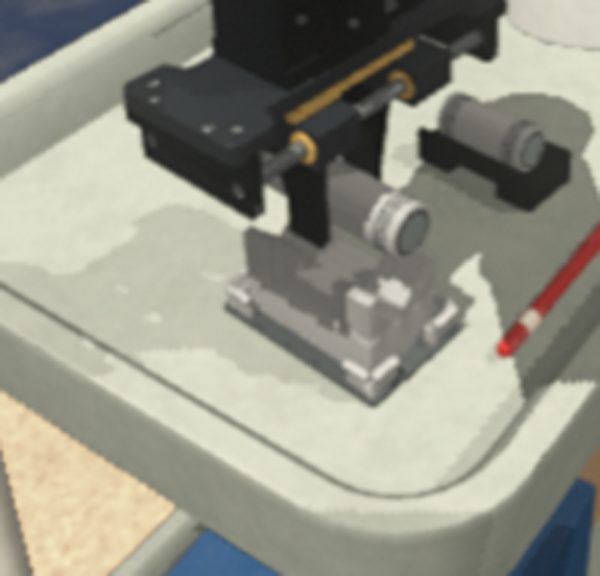

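The side view shows the barrel at crop (390,220), held over and parallel to the V, about 0.3 mm too far forward. I'll lower it.

>>> {"op": "apply_moves", "data": {
  "plan": [
    [[-0.3, 0, 4, 0, 0, 0, 1], [-0.3, 0, 8, 0, 0, 0, 1], [-0.3, 0, 12, 0, 0, 0, 1], [-0.3, 0, 16, 0, 0, 0, 1], [-0.3, 0, 20, 0, 0, 0, 1], [-0.3, 0, 23, 0, 0, 0, 1], [-0.3, 0, 26, 0, 0, 0, 1], [-0.3, 0, 28, 0, 0, 0, 1], [-0.3, 0, 29.5, 0, 0, 0, 1], [-0.3, 0, 30, 0, 0, 0, 1]]
  ]
}}

```text
clock: 21.7
eef_pos: [0.4332, 0.1844, 0.2233]
orientation: [[0.995, -0.104, -0.0], [-0.104, -0.995, -0.0], [-0.0, 0.0, -1.0]]
ft_force: [-0.1, 0.0, -0.8]
finger_gap: 0.335
grip_force: 25.0
```

>>> {"op": "apply_moves", "data": {
  "plan": [
    [[0, 0, 0.5, 0, 0, 0, 1], [0, 0, 1, 0, 0, 0, 1], [0, 0, 1.3, 0, 0, 0, 1], [0, 0, 1.6, 0, 0, 0, 1], [0, 0, 1.8, 0, 0, 0, 1], [0, 0, 2, 0, 0, 0, 1], [0, 0, 2, 0, 0, 0, 1], [0, 0, 2, 0, 0, 0, 1], [0, 0, 2, 0, 0, 0, 1], [0, 0, 2, 0, 0, 0, 1]]
  ]
}}

```text
clock: 22.7
eef_pos: [0.4332, 0.1845, 0.2217]
orientation: [[0.995, -0.104, 0.0], [-0.104, -0.995, 0.0], [0.0, -0.0, -1.0]]
ft_force: [-2.0, 0.4, 4.0]
finger_gap: 0.333
grip_force: 25.0
```

>>> {"op": "apply_moves", "data": {
  "plan": [
    [[0, 0, 0.1, 0, 0, 0, 1], [0, 0, 0.2, 0, 0, 0, 1], [0, 0, 0.3, 0, 0, 0, 1], [0, 0, 0.3, 0, 0, 0, 1], [0, 0, 0.3, 0, 0, 0, 1], [0, 0, 0.3, 0, 0, 0, 1], [0, 0, 0.3, 0, 0, 0, 1], [0, 0, 0.3, 0, 0, 0, 1], [0, 0, 0.3, 0, 0, 0, 1], [0, 0, 0.3, 0, 0, 0, 1]]
  ]
}}

```text
clock: 23.7
eef_pos: [0.4332, 0.1845, 0.2216]
orientation: [[0.995, -0.104, 0.0], [-0.104, -0.995, 0.0], [0.0, -0.0, -1.0]]
ft_force: [-1.8, 0.4, 5.9]
finger_gap: 0.335
grip_force: 25.0
```

>>> {"op": "apply_moves", "data": {
  "plan": [
    [[0, 0, 0.1, 0, 0, 0, 1], [0, 0, 0.2, 0, 0, 0, 1], [0, 0, 0.3, 0, 0, 0, 1], [0, 0, 0.4, 0, 0, 0, 1], [0, 0, 0.4, 0, 0, 0, 1], [0, 0, 0.4, 0, 0, 0, 1], [0, 0, 0.4, 0, 0, 0, 1], [0, 0, 0.4, 0, 0, 0, 1], [0, 0, 0.4, 0, 0, 0, 1], [0, 0, 0.4, 0, 0, 0, 1]]
  ]
}}

```text
clock: 24.7
eef_pos: [0.4332, 0.1845, 0.2215]
orientation: [[0.995, -0.104, 0.001], [-0.104, -0.995, 0.0], [0.0, -0.0, -1.0]]
ft_force: [-4.0, -0.2, 9.0]
finger_gap: 0.338
grip_force: 25.0
```

```bash
python3 - <<'E'
from h import *
from workcell import cams,status
c,s=np.cos(np.radians(-6)),np.sin(np.radians(-6))
for n in("side","wrist","top","wrist","wrist"):
    d=cams.get_image(n)
    S=status.state();print(np.round(S["ft_force"],1),np.round(S["moment"],2))
    W=cloud(d).reshape(-1,3);W=W[np.isfinite(W).all(1)]
    L=(W[:,:2]-[.4335,.1844])@np.array([[c,-s],[s,c]])*1000
    for m,y,zl in[("lens",12,(.06,.076)),("block",27,(.034,.058))]:
        q=(abs(L[:,1])<y)&(abs(L[:,0])<70)&(W[:,2]>zl[0])&(W[:,2]<zl[1])
        if q.sum()>30: print(n,m,q.sum(),np.percentile(L[q,0],[.5,1,99,99.5]).round(1),np.percentile(L[q,1],[1,99]).round(1),np.percentile(W[q,2],98).round(4))
    if n=="side": cv2.imwrite("pics/side7.png",cv2.resize(d["image"][192:,130:330,::-1],None,fx=3,fy=3,interpolation=2))
E
```

```text
[-2.9 -0.7  9. ] [-0.13  0.86  0.12]
side lens 429 [-54.3 -54.1  31.5  32.6] [-10.9  11.7] 0.0729
side block 663 [-54.1 -53.9  24.5  25.1] [-24.6  25.9] 0.0576
[-2.4  0.3  8.7] [-0.09  0.84  0.09]
wrist lens 5984 [-34.2 -33.2  52.3  52.5] [-11.8  11.8] 0.073
wrist block 2991 [-44.4 -43.6  52.3  52.4] [-25.4  25.3] 0.0573
[-2.7  0.1  8.9] [-0.06  0.91  0.09]
top lens 127 [-53.7 -53.6  51.2  51.3] [-11.6  11.6] 0.0739
top block 54 [30.6 30.7 48.3 48.9] [-25.5  25.1] 0.0579
[-1.9  0.3  9.1] [-0.06  0.9   0.08]
wrist lens 5976 [-34.5 -33.3  52.4  52.5] [-11.8  11.8] 0.073
wrist block 2984 [-44.  -43.7  52.3  52.4] [-25.5  25.3] 0.0574
[-2.6 -0.3  8.1] [-0.1   0.85  0.11]
wrist lens 5960 [-34.2 -33.2  52.4  52.5] [-11.7  11.7] 0.073
wrist block 2999 [-44.3 -43.7  52.3  52.4] [-25.4  25.2] 0.0574
```

View pics/side7.png

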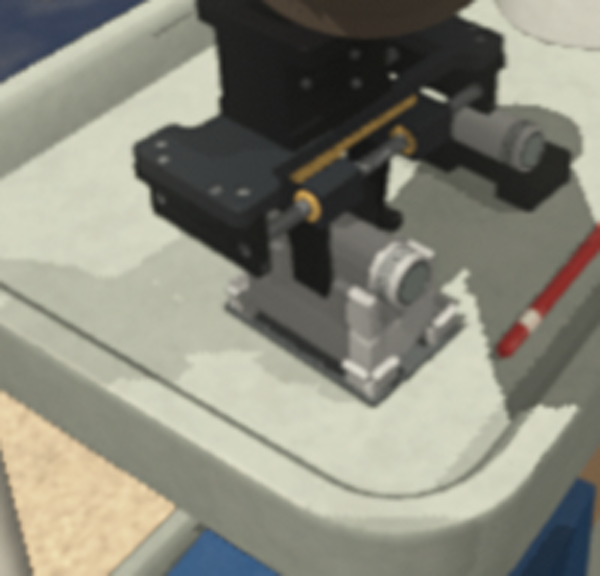

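Seated: the barrel lies at crop (380,270), its top at about 73 mm. The moment suggests the near end carries most of the load, so I'll trim the pitch slightly.

>>> {"op": "apply_moves", "data": {
  "plan": [
    [[0.1, 0, 0, 0, -0.1, 0, 1], [0.2, 0, 0, 0, -0.2, 0, 1], [0.4, 0, 0, 0, -0.3, 0, 1], [0.4, 0, 0, 0, -0.3, 0, 1], [0.4, 0, 0, 0, -0.3, 0, 1], [0.4, 0, 0, 0, -0.3, 0, 1], [0.4, 0, 0, 0, -0.3, 0, 1], [0.4, 0, 0, 0, -0.3, 0, 1], [0.4, 0, 0, 0, -0.3, 0, 1], [0.4, 0, 0, 0, -0.3, 0, 1]]
  ]
}}

```text
clock: 25.95
eef_pos: [0.4339, 0.1844, 0.2215]
orientation: [[0.995, -0.104, -0.004], [-0.104, -0.995, 0.001], [-0.004, -0.0, -1.0]]
ft_force: [-1.8, -1.3, 8.4]
finger_gap: 0.337
grip_force: 25.0
```

```bash
cat > f.py <<'E'
import numpy as np
from workcell import cams,status
A=[]
for i in range(4):
    cams.get_image("side");S=status.state();A.append(np.r_[S["ft_force"],S["moment"]])
m=np.mean(A,0);print(m.round(2),"contact x offset mm",((-.1635*m[0]-m[4])/m[2]*1000).round(1),"y offset",((m[3]-.1635*m[1])/m[2]*1000).round(1),S["clock"],S["eef_pos"],np.array(S["orientation"])[2].round(4))
E
python3 f.py
```

```text
[-1.25 -1.38  7.39 -0.41  0.26  0.07] contact x offset mm -7.6 y offset -24.7 26.15 [0.43393615 0.18445191 0.22154443] [-4.e-03 -4.e-04 -1.e+00]
```

>>> {"op": "apply_moves", "data": {
  "plan": [
    [[0, 0.1, 0.1, 0, 0, 0, 1], [0, 0.2, 0.2, 0, 0, 0, 1], [0, 0.2, 0.3, 0, 0, 0, 1], [0, 0.2, 0.3, 0, 0, 0, 1], [0, 0.2, 0.3, 0, 0, 0, 1], [0, 0.2, 0.3, 0, 0, 0, 1], [0, 0.2, 0.3, 0, 0, 0, 1], [0, 0.2, 0.3, 0, 0, 0, 1], [0, 0.2, 0.3, 0, 0, 0, 1], [0, 0.2, 0.3, 0, 0, 0, 1]]
  ]
}}

```text
clock: 27.15
eef_pos: [0.4339, 0.1844, 0.2215]
orientation: [[0.995, -0.104, -0.004], [-0.104, -0.995, 0.001], [-0.004, -0.001, -1.0]]
ft_force: [-2.3, -1.5, 8.6]
finger_gap: 0.333
grip_force: 25.0
```

```bash
python3 f.py
```

```text
[-2.11 -0.74 10.14 -0.25  0.57  0.06] contact x offset mm -22.6 y offset -12.5 27.35 [0.43390403 0.18437187 0.22152511] [-3.8e-03 -8.0e-04 -1.0e+00]
```

```bash
python3 -c "
from workcell import workorder
print(workorder.job_done())"
```

```text
the job is handed in; nothing more can be done
None
```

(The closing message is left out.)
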